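# Swap the trays in the glass shop's bench racks

## Robot

A 7-joint arm with a two-finger parallel gripper is mounted at the origin on the work surface. World frame = base frame: x ahead of the robot, y to its left, z up, the work surface at z = 0. Lengths are in m, angles in rad, forces in N, time in s.
With the tool pointing down it reaches from about 0.4 to 0.85 m from the base axis. Payload 4.4 kg.
Tool frame: the origin (TCP) lies midway between the tips of the shut fingers; the grasp point (between the pads) lies 19 mm behind it; z points along the fingers, y is the line along which they close (so a half turn about z gives the same grasp; the last joint's range is limited). The gripper opens to 94 mm and grips with 3 to 60 N. Pads are 16 mm wide; open, the fingers measure 119 mm over their backs; the gripper's body (75 mm by 177 mm) begins 78 mm behind the grasp point.
Start: joints at [-1.387, 0.628, 0.038, 1.517, -0.027, 0.996, -0.02], TCP at [0.161, 0.63, 0.205] pointing down, gripper open.
Joint ranges: [-3.06, 3.06], [-0.37, 2.12], [-1.25, 1.32], [0.18, 2.47], [-1.1, 4.24], [0.23, 1.98], [-2.94, 2.94]. Speed limits (rad/s): [2.57, 2.57, 3.14, 3.14, 3.14, 3.14, 3.14].

## Interface

Orientations are given as a 3x3 rotation matrix whose columns are the frame's x, y, z axes.
In Python, from bench import robot, camera gives the robot as it stands. The module is installed in compiled form; this text tells all that it offers.
- The arm moves only by the tool move_arm, never from a script. Its argument "steps" is a list that holds one entry, the list of rows, each a list of 7 numbers: the turn, a rotation vector about the tool's x, y, z in rad, then the shift along the tool's x, y, z in m, then the opening, from 0 (shut) to 1 (fully open). In form: [[[ax, ay, az, tx, ty, tz, jaw], ...]]. A call has 1 to 12 rows; each row is the pose to reach, as a shift and turn from the pose commanded when the call began, along the tool's axes at that moment; what a row does not reach only later rows make up. A row lasts 1/12 s, in which the tool goes at most 41.7 mm and 7.16 degrees, less where a joint would pass 70% of its speed; a pose out of reach is approached as far as the arm can. A call with a gripper value outside its range is refused whole. The fingers move at their own pace and stop on an object; the grip force is fixed at half the most. Time passes only in rows, so rows that repeat a pose let the fingers close. It gives the time, the measured TCP pose, the force, the opening and the grip force at its end, in the units of the state.
- robot.get_state(): the state, without advancing time (a new reading comes with each control period).
- camera(name): name is "scene" or "top"; returns a dict with "color" (420x560x3 uint8, blue, green, red), "fovy" (degrees; the focal length in pixels is half the picture's height over the tangent of half this angle, whatever the lens; pixels are square), "cx", "cy" (the principal point, pixels), "rvec" (rotation vector, rad) and "tvec" (3), from world to camera coordinates, as OpenCV has them. Camera axes: x right, y down, z forward; pixel columns grow to the right and rows downward; lengths in m; the calibration is good to about 2 mm. A picture is of the moment at which its call begins. There is no depth.
- robot.close_job(): hands the job in; it is judged then, once.
The state is a dict: "clock": time; "joint_positions": joint angles; "qvel": joint speeds; "effort": joint torques, N m; "position": TCP position; "tcp_rot": TCP orientation; "force": force on the tool from outside, world axes, zero at the start; "torque": the same for the moment, N m; "gripper_width": finger opening in m; "finger_force": force on a finger pad.
Only numpy, scipy, OpenCV 4.12 (cv2) and the standard library are available. Lean on these libraries where they do the work, as an engineer would, in place of code of your own. Each camera call takes 0.05 s, during which the arm holds its last target. There are 200 camera calls.

## Task

Two tool trays slide in low racks on the glassblower's bench. First push the open tray, the one with the brass mould, fully home; then hook a fingertip behind the front lip of the other tray, the one with the glass tumbler, and gently draw it all the way out to its stop, without pinching or pressing on its front plate. Do not touch or upset the tumbler or the mould, pick nothing up, leave everything else on the bench and decks where it is, and finish with the hand clear.

Things in the scene. Friction and masses are not known exactly. Their poses are not given: they have to be found in the camera images.
- mould_tray (a joint): Travel of the mould tray, m: 0 fully home in its rack, 0.14 at its outer stop; it starts hanging open by 50 to 100 mm. Slides along its rack's x axis, the open direction being the rack's -x (towards the robot). Stiff: about 2.5 N to move at any speed, plus 8 N per m/s; stays where it is left.
- glass_tray (a joint): Travel of the glass tray, m: 0 fully home, 0.14 at its outer stop (a fixed end stop); it starts 0 to 12 mm from home. Same slide, direction and stiffness as the mould tray.
- mould_rack: Low steel rack of the mould tray, fixed on the bench, 250 x 170 mm, rails 32 mm high. Origin: centre of its underside; x along the rail away from the robot, y left, z up. A slatted deck, top 93 mm high, covers it from 54 mm in front of (-x) the origin to 124 mm behind it; the tray slides beneath. The two racks are alike, side by side, and either may be the left one.
- glass_rack: The low steel rack of the glass tray, the same in build, size and axes as the mould rack, fixed to the bench.
- mould_front (a point): Plain upright front plate of the mould tray, 150 wide x 53 high x 4 mm thick, turns and moves with its tray. This point: the centre of its upper edge on its outer face (the face towards the robot), 67 mm above the bench; x into the rack, z up. Pushing its face along +x sends the tray home. Underside 14 mm above the bench.
- glass_front (a point): The same front plate on the glass tray, same point: outer face towards the robot, backed by the lip. Not to be pinched or pressed.
- glass_lip (a point): Lip of the glass tray: upright steel strip 130 wide x 52 high x 4 mm thick, inside the front plate and 3 mm taller. This point: centre of its upper edge on its inner face (away from the robot), 70 mm above the bench; x into the rack, z up. Behind it an empty pocket open above, 59 mm long (x), 138 mm wide, floor 18 mm above the bench, then a partition 24 mm high; tray home, the deck begins 65 mm behind the lip.
- tumbler: Small clear glass tumbler, 52 mm across, 55 mm tall, standing loose on the floor of the glass tray behind the partition, mostly beneath the deck. Origin at the centre of its underside, z up. It rides with the tray; about 0.1 kg.
- optic_mould: Brass optic mould, an open cup 56 mm across, 45 mm tall, standing loose in the mould tray behind the partition. Origin at the centre of its underside, z up. It rides with the tray; about 0.3 kg.
- tin: Tin 48 mm across, 65 mm tall, standing on the deck of the mould rack; a bystander. Origin at the centre of its underside.
- wax_block: Yellow wax block 60 x 45 x 28 mm lying on the deck of the glass rack; a bystander. Origin at the centre of its underside.
- jacks: Steel jacks, a V-shaped tool 260 x 65 x 12 mm lying on the bench at the left; a bystander. Origin about its middle on the bench.
- paddle: Wooden paddle 295 x 80 x 18 mm lying on the bench at the right; a bystander. Origin about its middle on the bench.
- shears: Steel shears 190 x 70 x 10 mm lying on the bench at the left; a bystander. Origin about its middle on the bench.
- spray_can: Can 64 mm across, 160 mm tall, standing on the bench at the right; a bystander. Origin at the centre of its underside.
- wood_block: Cup-shaped wooden block 72 mm across, 45 mm tall, standing on the deck of the mould rack beside the tin; a bystander. Origin at the centre of its underside.
There are look-alikes about, which are no part of the job. Leave any orange or red look-alike of the tumbler alone. What is shaped like the optic_mould but orange is not meant.

How it is judged:
On the way, in this order (a step that is already met when the one before it is completed fails the run):
1. the mould tray is pushed home (within 8 mm) (value of joint mould_tray below 0.008 m), for 0.2 s.
2. the glass tray is being drawn by a finger on its lip (value of joint glass_tray above 0.025 m and contact force between the fingers and glass_tray_c5 above 0.3 N), for 0.1 s.
3. the glass tray is out at its stop (within 12 mm) (value of joint glass_tray above 0.128 m), for 0.2 s.
At the end, for the whole second after the job is handed in: The mould tray is home within 8 mm, the glass tray is out within 12 mm of its stop, and the tumbler and the mould stand upright (within 0.15 rad) and at rest on their tray floors (value of joint mould_tray below 0.008 m and value of joint glass_tray above 0.128 m and angle between each of tumbler, optic_mould's own z axis and vertical below 0.15 rad and linear speed of each of tumbler, optic_mould below 0.02 m/s and height (world z) of each of tumbler, optic_mould below 0.03 m); the robot touches nothing.
It fails at once if the glass tray is drawn while the mould tray is not yet home (value of joint mould_tray above 0.012 m and value of joint glass_tray above 0.04 m).
It fails at once if the glass tray's front plate is pinched or pressed (contact force between the fingers and glass_tray_c6 above 3 N).
It fails at once if the glass tray is jerked faster than 0.5 m/s (velocity of joint glass_tray above 0.5 m/s or velocity of joint glass_tray below -0.5 m/s).
It fails at once if the tumbler or the optic mould is touched, lifted or tipped (contact force between the fingers and tumbler above 1 N or contact force between the fingers and optic_mould above 1 N or height (world z) of any of tumbler, optic_mould above 0.035 m or angle between any of tumbler, optic_mould's own z axis and vertical above 0.35 rad).
It fails at once if something on the bench or on the decks is moved by more than 20 mm (distance of any of jacks, paddle, shears, spray_can, wood_block, tin, wax_block from where it was at the start of the episode above 0.02 m).
It also fails if it takes over 51 s, if anything falls off the work surface, if the arm or the gripper's body presses on something with over 40 N, if the wrist force passes 120 N, or if a joint passes its speed limit or range.

## Working session

There is one attempt and no reset: what is moved stays moved. The work goes in short steps, Python scripts to look and compute and a tool call to move; the robot and the scene stay as the last step left them, time stands still between calls to the robot, and variables do not carry over. Pictures are saved under pics/ and viewed, at most 10 in all, crops included, and the job is handed in when it is done.

Besides the shell and the picture viewer there is one more tool, called as a command line: name --argument value ..., lists and objects as JSON in quotes. move_arm: Moves the arm, as the interface text tells. Its arguments: {"type":"object","properties":{"steps":{"type":"array","items":{"type":"array","items":{"type":"array","items":{"type":"number"}}}}},"required":["steps"]}

```bash
mkdir -p pics; cat >h.py <<'E'
import numpy as np,cv2
from bench import robot,camera
def look(n):
    c=camera(n); h,w=c['color'].shape[:2]; f=h/2/np.tan(np.radians(c['fovy'])/2)
    K=np.array([[f,0,c['cx']],[0,f,c['cy']],[0,0,1]]); R=cv2.Rodrigues(np.array(c['rvec'],float))[0]
    return c['color'],K,R,np.array(c['tvec'],float).ravel()
def at(cam,u,v,z):
    _,K,R,t=cam; d=R.T@np.linalg.inv(K)@[u,v,1]; o=-R.T@t
    return o+d*(z-o[2])/d[2]
def px(cam,p):
    _,K,R,t=cam; q=K@(R@np.array(p)+t); return q[:2]/q[2]
E
python3 - <<'E'
from h import *
for n in("scene","top"):
    c=look(n); cv2.imwrite(f"pics/{n}0.png",cv2.resize(c[0],(800,600),interpolation=cv2.INTER_CUBIC)); print(n,-c[2].T@c[3],c[2][2])
s=robot.get_state();print(s)
E
```

```text
scene [1.36529549 0.61144572 1.24474315] [-0.50576201 -0.40725184 -0.76049374]
top [0.52615147 0.00404361 1.32612198] [ 0.04465893 -0.01129758 -0.99893841]
{'clock': 0.1, 'joint_positions': array([-1.38679035,  0.62923302,  0.03844718,  1.51820593, -0.02700157,
        0.99629948, -0.01996188]), 'qvel': array([-2.09525819e-04, -2.84254240e-03,  4.71881032e-04, -2.34347089e-03,
       -7.85333015e-04, -5.79186115e-04,  1.29868225e-06]), 'effort': array([ 3.57340439e-03, -5.50788832e+01,  1.14764940e+00, -1.87115157e+01,
       -5.21593960e-02,  1.92555680e-02,  6.25260236e-05]), 'position': array([0.1605205 , 0.62928401, 0.20467933]), 'tcp_rot': array([[-9.68969484e-01,  2.47180073e-01, -3.88988825e-04],
       [ 2.47180379e-01,  9.68968194e-01, -1.58071102e-03],
       [-1.38024657e-05, -1.62781114e-03, -9.99998675e-01]]), 'force': array([ 0.14066955, -0.06632532,  0.05517188]), 'torque': array([0.02512627, 0.02385105, 0.00420283]), 'finger_force': 0.0, 'gripper_width': 0.09434553024327547}
```

View pics/scene0.png

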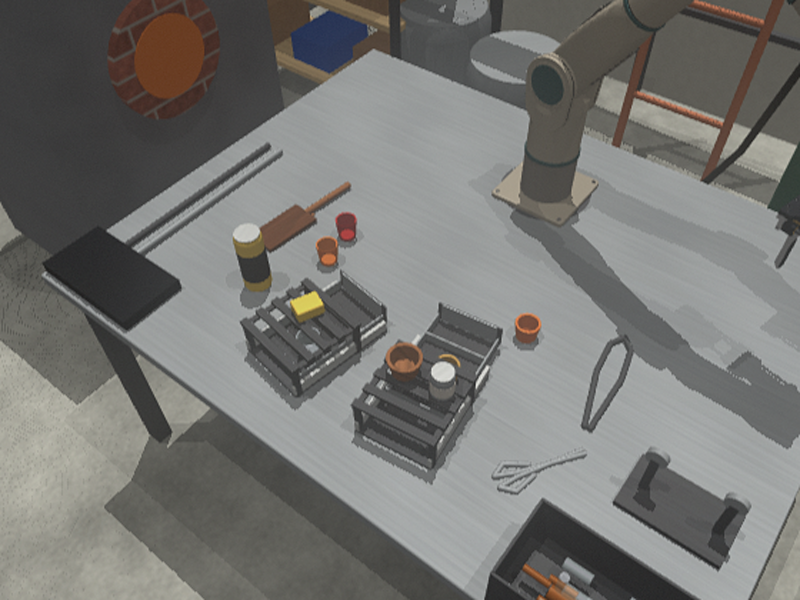

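View pics/top0.png

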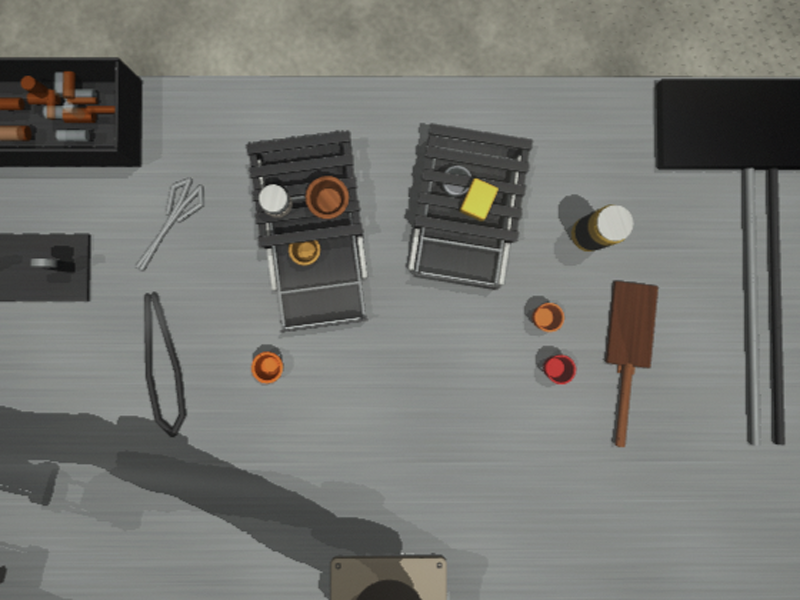

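The mould rack is on the left with its front at about (325,325). The glass rack is on the right with its front at about (457,283). I'll enlarge a crop to read both.

```bash
python3 - <<'E'
from h import *
c=look("top"); cv2.imwrite("pics/crop.png",cv2.resize(c[0][145:235,180:370],None,fx=4,fy=4,interpolation=cv2.INTER_CUBIC))
E
```

```text
(no output)
```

View pics/crop.png

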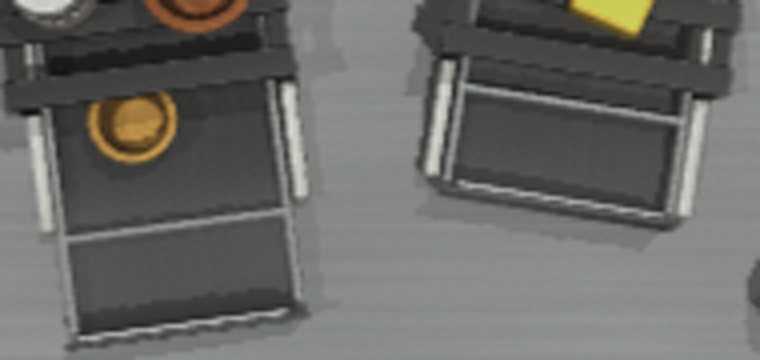

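```bash
python3 - <<'E'
from h import *
c=look("top")
P=lambda u,v,z: at(c,180+(u+.5)/4-.5,145+(v+.5)/4-.5,z)
for nm,a,b,pa,pb,deck in (("mould",(78,339),(292,313),(72,348),(306,314),((8,107),(298,77))),("glass",(443,183),(678,217),(425,184),(680,227),((437,53),(727,95)))):
    A,B=P(*a,.07),P(*b,.07); d=B-A; print(nm,"lip",A,B,(A+B)/2,np.linalg.norm(d),np.degrees(np.arctan2(d[0],-d[1])))
    A,B=P(*pa,.067),P(*pb,.067); d=B-A; print(" plate",A,B,(A+B)/2,np.linalg.norm(d),np.degrees(np.arctan2(d[0],-d[1])))
    A,B=P(*deck[0],.093),P(*deck[1],.093); d=B-A; print(" deck",A,B,(A+B)/2,np.linalg.norm(d),np.degrees(np.arctan2(d[0],-d[1])))
E
```

```text
mould lip [0.51234378 0.17631372 0.07      ] [0.52786887 0.04529962 0.07      ] [0.52010633 0.11080667 0.07      ] 0.1319307470645642 6.758001086950983
 plate [0.50680672 0.18038123 0.067     ] [0.52723345 0.03679289 0.067     ] [0.51702009 0.10858706 0.067     ] 0.14503400799882074 8.096509875919546
 deck [0.65264896 0.2158911  0.093     ] [0.67056148 0.04077575 0.093     ] [0.66160522 0.12833343 0.093     ] 0.17602910570119437 5.840462672821798
glass lip [ 0.60756665 -0.04771199  0.07      ] [ 0.58626094 -0.19245388  0.07      ] [ 0.59691379 -0.12008294  0.07      ] 0.14630157227222468 -8.373688082599177
 plate [ 0.60716735 -0.03672037  0.067     ] [ 0.58022048 -0.19410189  0.067     ] [ 0.59369391 -0.11541113  0.067     ] 0.15967177623013198 -9.715971527303273
 deck [ 0.6850339  -0.04346269  0.093     ] [ 0.65917413 -0.21932497  0.093     ] [ 0.67210402 -0.13139383  0.093     ] 0.17775339535864204 -8.365142897334682
```

move_arm --steps '[[[0,0,-0.03,-0.025,-0.025,0,0],[0,0,-0.06,-0.05,-0.05,0,0],[0,0,-0.09,-0.075,-0.076,0,0],[0,0,-0.12,-0.1,-0.101,0,0],[0,0,-0.15,-0.125,-0.127,0,0],[0,0,-0.18,-0.15,-0.152,0,0],[0,0,-0.21,-0.175,-0.178,0,0],[0,0,-0.24,-0.2,-0.203,0,0],[0,0,-0.27,-0.225,-0.228,0,0],[0,0,-0.3,-0.25,-0.254,0,0],[0,0,-0.335,-0.275,-0.279,0,0],[0,0,-0.368,-0.3,-0.305,0,0]]]'

```text
clock: 1.2
position: [0.3766, 0.2587, 0.2056]
tcp_rot: [[-0.993, -0.12, 0.0], [-0.12, 0.993, 0.0], [-0.0, 0.0, -1.0]]
force: [0.6, -0.7, 0.3]
gripper_width: 0.017
finger_force: 0.0
```

```bash
cat >>h.py <<'E'
def go(x,y,z,yaw):
    "tool-frame shift to world point and turn about tool z so tool x points at yaw(deg)"
    s=robot.get_state(); R=s['tcp_rot']
    print("clock",s['clock'],"pos",s['position'].round(4),"F",s['force'].round(1),"shift",(R.T@(np.array([x,y,z])-s['position'])).round(4),"yaw",np.degrees(np.arctan2(R[1,0],R[0,0])).round(2),"az",
      round(-((np.radians(yaw)-np.arctan2(R[1,0],R[0,0])+np.pi)%(2*np.pi)-np.pi),4))
E
python3 -c "
from h import *
go(.467,.1045,.205,186.9); go(.467,.1045,.042,186.9)"
```

```text
clock 1.2 pos [0.3766 0.2587 0.2056] F [ 0.6 -0.7  0.3] shift [-0.0713 -0.1639  0.0006] yaw -173.11 az -0.0002
clock 1.2 pos [0.3766 0.2587 0.2056] F [ 0.6 -0.7  0.3] shift [-0.0712 -0.164   0.1636] yaw -173.11 az -0.0002
```

move_arm --steps '[[[0,0,0,-0.014,-0.033,0,0],[0,0,0,-0.028,-0.066,0,0],[0,0,0,-0.043,-0.098,0,0],[0,0,0,-0.057,-0.131,0,0],[0,0,0,-0.071,-0.164,0,0],[0,0,0,-0.071,-0.164,0.03,0],[0,0,0,-0.071,-0.164,0.06,0],[0,0,0,-0.071,-0.164,0.09,0],[0,0,0,-0.071,-0.164,0.12,0],[0,0,0,-0.071,-0.164,0.145,0],[0,0,0,-0.071,-0.164,0.163,0],[0,0,0,-0.071,-0.164,0.163,0]]]'

```text
clock: 2.2
position: [0.4634, 0.1051, 0.0395]
tcp_rot: [[-0.993, -0.118, -0.006], [-0.118, 0.993, -0.002], [0.006, -0.001, -1.0]]
force: [0.2, 0.1, -0.4]
gripper_width: 0.0006
finger_force: 0.0
```

```bash
python3 - <<'E'
from h import *
go(.513,.110,.042,186.9)
c=look("top"); cv2.imwrite("pics/b.png",cv2.resize(c[0][120:270,170:370],None,fx=4,fy=4,interpolation=cv2.INTER_CUBIC))
E
```

```text
clock 2.2 pos [0.4634 0.1051 0.0395] F [ 0.2  0.1 -0.4] shift [-0.0498 -0.0009 -0.0028] yaw -173.23 az -0.0023
```

View pics/b.png

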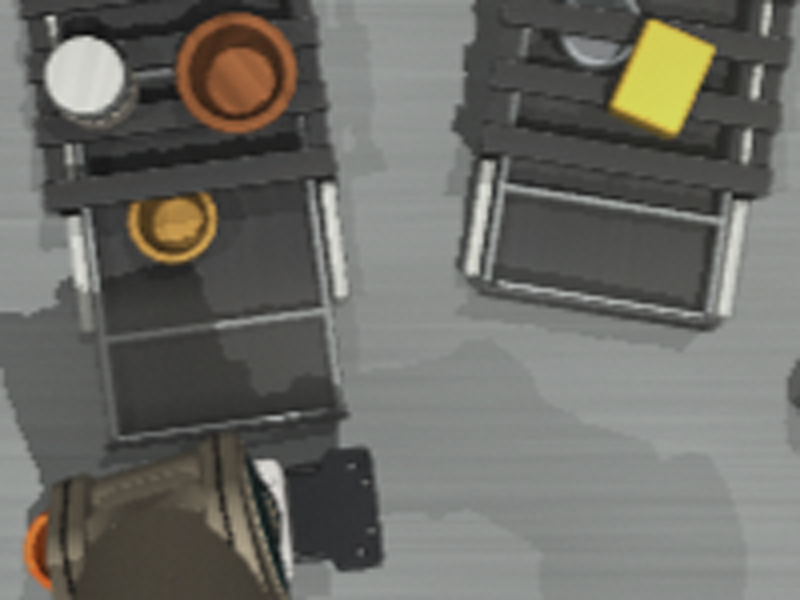

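move_arm --steps '[[[0,0,0,-0.008,0,0,0],[0,0,0,-0.016,0,0,0],[0,0,0,-0.024,0,0,0],[0,0,0,-0.032,0,0,0],[0,0,0,-0.04,0,0,0],[0,0,0,-0.048,0,0,0],[0,0,0,-0.056,0,0,0],[0,0,0,-0.064,0,0,0],[0,0,0,-0.072,0,0,0],[0,0,0,-0.08,0,0,0],[0,0,0,-0.088,0,0,0],[0,0,0,-0.096,0,0,0]]]'

```text
clock: 3.25
position: [0.5617, 0.1175, 0.0424]
tcp_rot: [[-0.993, -0.118, -0.0], [-0.118, 0.993, 0.0], [0.0, 0.0, -1.0]]
force: [-3.7, 1.0, 2.9]
gripper_width: 0.0003
finger_force: 1.6
```

move_arm --steps '[[[0,0,0,-0.003,0,0,0],[0,0,0,-0.006,0,0,0],[0,0,0,-0.009,0,0,0],[0,0,0,-0.012,0,0,0],[0,0,0,-0.012,0,0,0]]]'

```text
clock: 3.67
position: [0.5738, 0.1185, 0.0424]
tcp_rot: [[-0.993, -0.118, 0.001], [-0.118, 0.993, 0.0], [-0.001, 0.0, -1.0]]
force: [-1.0, 1.7, 0.2]
gripper_width: 0.0006
finger_force: 0.4
```

move_arm --steps '[[[0,0,0,-0.002,0,0,0],[0,0,0,-0.004,0,0,0],[0,0,0,-0.006,0,0,0],[0,0,0,-0.006,0,0,0]]]'

```text
clock: 4.0
position: [0.5783, 0.119, 0.0424]
tcp_rot: [[-0.993, -0.118, -0.002], [-0.118, 0.993, -0.0], [0.002, -0.0, -1.0]]
force: [-5.2, 0.5, 2.7]
gripper_width: 0.0005
finger_force: 2.0
```

move_arm --steps '[[[0,0,0,-0.002,0,0,0],[0,0,0,-0.004,0,0,0],[0,0,0,-0.004,0,0,0],[0,0,0,-0.004,0,0,0]]]'

```text
clock: 4.33
position: [0.5782, 0.1189, 0.0422]
tcp_rot: [[-0.993, -0.118, -0.009], [-0.118, 0.993, -0.002], [0.009, -0.001, -1.0]]
force: [-10.6, -0.3, 8.6]
gripper_width: 0.0005
finger_force: 5.6
```

move_arm --steps '[[[0,0,0,0.02,0,0,0],[0,0,0,0.045,0,0,0],[0,0,0,0.06,0,-0.03,0],[0,0,0,0.06,0,-0.06,0],[0,0,0,0.06,0,-0.1,0],[0,0,0,0.06,0,-0.135,0],[0,0,0,0.06,0,-0.145,0],[0,0,0,0.06,0,-0.145,0]]]'

```text
clock: 5.0
position: [0.5272, 0.1127, 0.191]
tcp_rot: [[-0.993, -0.117, 0.01], [-0.117, 0.993, 0.002], [-0.01, 0.001, -1.0]]
force: [-0.2, -1.0, -0.3]
gripper_width: 0.0002
finger_force: 0.0
```

```bash
python3 -c "
from h import *
go(.629,-.125,.185,171.5)"
```

```text
clock 5.0 pos [0.5272 0.1127 0.191 ] F [-0.2 -1.  -0.3] shift [-0.0732 -0.248   0.0065] yaw -173.28 az 0.2656
```

move_arm --steps '[[[0,0,0.03,-0.007,-0.027,0,0],[0,0,0.06,-0.014,-0.055,0,0],[0,0,0.09,-0.022,-0.083,0,0],[0,0,0.12,-0.03,-0.11,0,0],[0,0,0.15,-0.038,-0.138,0,0],[0,0,0.18,-0.047,-0.165,0,0],[0,0,0.21,-0.056,-0.192,0,0],[0,0,0.24,-0.065,-0.22,0,0],[0,0,0.266,-0.073,-0.248,0,0],[0,0,0.266,-0.073,-0.248,0,0],[0,0,0.266,-0.073,-0.248,0,0]]]'

```text
clock: 5.92
position: [0.6246, -0.1278, 0.185]
tcp_rot: [[-0.989, 0.151, -0.002], [0.151, 0.989, -0.001], [0.002, -0.002, -1.0]]
force: [0.2, 0.5, -0.5]
gripper_width: 0.0004
finger_force: 0.0
```

```bash
python3 - <<'E'
from h import *
go(.629,-.125,.085,171.5)
c=look("scene"); print(px(c,robot.get_state()['position']))
cv2.imwrite("pics/c.png",cv2.resize(c[0][150:300,150:350],None,fx=4,fy=4,interpolation=cv2.INTER_CUBIC))
E
```

```text
clock 5.9167 pos [ 0.6246 -0.1278  0.185 ] F [ 0.2  0.5 -0.5] shift [-0.0042  0.0036  0.1   ] yaw 171.31 az -0.0033
[242.1503561  179.76600736]
```

View pics/c.png

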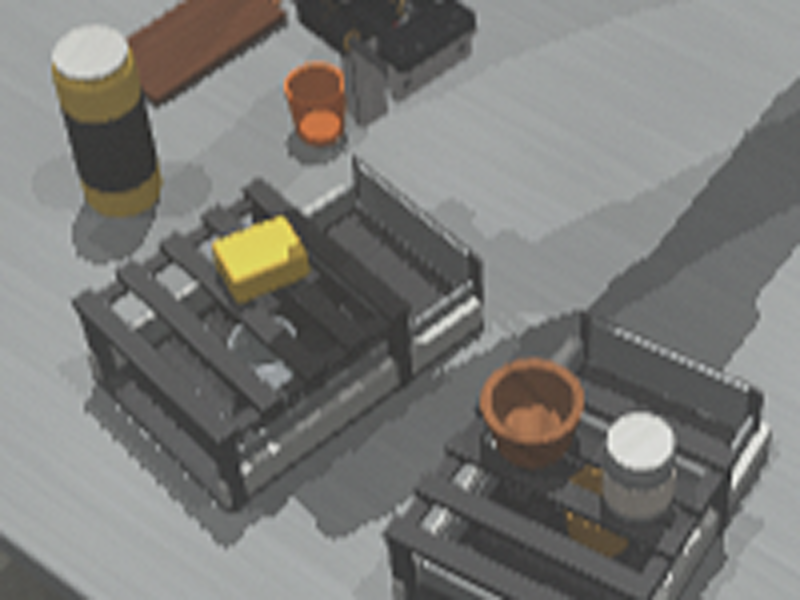

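move_arm --steps '[[[0,0,0,-0.004,0.003,0.03,0],[0,0,0,-0.004,0.003,0.06,0],[0,0,0,-0.004,0.003,0.085,0],[0,0,0,-0.004,0.003,0.1,0],[0,0,0,-0.004,0.003,0.1,0]]]'

```text
clock: 6.38
position: [0.6261, -0.12, 0.083]
tcp_rot: [[-0.989, 0.145, -0.008], [0.145, 0.989, 0.002], [0.008, 0.001, -1.0]]
force: [-0.9, 1.4, -0.5]
gripper_width: 0.0004
finger_force: 0.0
```

```bash
python3 - <<'E'
from h import *
go(.629,-.125,.036,171.5)
c=look("scene"); print(at(c,150+356.5/4-.5,150+165.5/4-.5,.07),at(c,150+480.5/4-.5,150+262.5/4-.5,.07))
cv2.imwrite("pics/d.png",cv2.resize(c[0][150:270,170:330],None,fx=5,fy=5,interpolation=cv2.INTER_CUBIC))
E
```

```text
clock 6.3833 pos [ 0.6261 -0.12    0.083 ] F [-0.9  1.4 -0.5] shift [-0.004  -0.0046  0.0469] yaw 171.68 az 0.0032
[ 0.58784739 -0.1826426   0.07      ] [ 0.60766089 -0.04123225  0.07      ]
```

View pics/d.png

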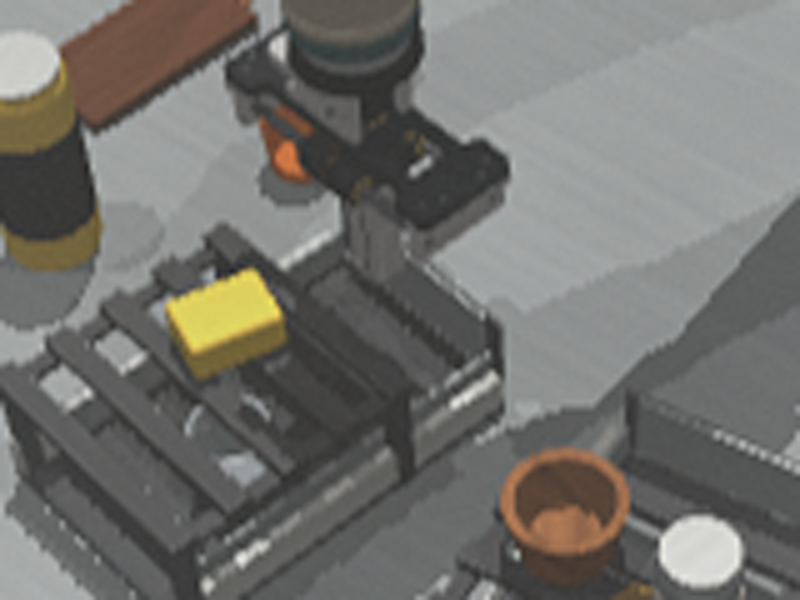

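The finger is over the pocket, about 28 mm behind the lip, and the scene camera agrees with the top one. I'll lower it now.

move_arm --steps '[[[0,0,0,0,0,0.015,0],[0,0,0,0,0,0.03,0],[0,0,0,0,0,0.045,0],[0,0,0,0,0,0.045,0],[0,0,0,0,0,0.045,0]]]'

```text
clock: 6.85
position: [0.6298, -0.1221, 0.0431]
tcp_rot: [[-0.989, 0.146, 0.0], [0.146, 0.989, 0.0], [-0.0, 0.0, -1.0]]
force: [-0.2, -0.7, -0.1]
gripper_width: 0.0006
finger_force: 0.0
```

move_arm --steps '[[[0,0,0,0.004,0,0,0],[0,0,0,0.008,0,0,0],[0,0,0,0.012,0,0,0],[0,0,0,0.016,0,0,0],[0,0,0,0.02,0,0,0],[0,0,0,0.024,0,0,0],[0,0,0,0.028,0,0,0],[0,0,0,0.032,0,0,0],[0,0,0,0.036,0,0,0]]]'

```text
clock: 7.6
position: [0.5947, -0.1174, 0.043]
tcp_rot: [[-0.989, 0.147, 0.002], [0.147, 0.989, -0.0], [-0.002, 0.0, -1.0]]
force: [3.3, 0.1, 2.2]
gripper_width: 0.0003
finger_force: 1.5
```

move_arm --steps '[[[0,0,0,0.006,0,0,0],[0,0,0,0.012,0,0,0],[0,0,0,0.018,0,0,0],[0,0,0,0.024,0,0,0],[0,0,0,0.03,0,0,0],[0,0,0,0.036,0,0,0],[0,0,0,0.042,0,0,0],[0,0,0,0.048,0,0,0],[0,0,0,0.054,0,0,0],[0,0,0,0.06,0,0,0],[0,0,0,0.066,0,0,0],[0,0,0,0.072,0,0,0]]]'

```text
clock: 8.6
position: [0.522, -0.1065, 0.0424]
tcp_rot: [[-0.989, 0.147, -0.0], [0.147, 0.989, 0.0], [0.0, 0.0, -1.0]]
force: [3.3, 2.4, 1.1]
gripper_width: 0.0004
finger_force: 1.5
```

move_arm --steps '[[[0,0,0,0.005,0,0,0],[0,0,0,0.01,0,0,0],[0,0,0,0.015,0,0,0],[0,0,0,0.02,0,0,0],[0,0,0,0.024,0,0,0],[0,0,0,0.028,0,0,0],[0,0,0,0.032,0,0,0],[0,0,0,0.032,0,0,0]]]'

```text
clock: 9.27
position: [0.4893, -0.1023, 0.0423]
tcp_rot: [[-0.989, 0.147, -0.002], [0.147, 0.989, 0.0], [0.002, -0.0, -1.0]]
force: [-0.9, 0.2, -0.5]
gripper_width: 0.0002
finger_force: 0.2
```

Keep drawing in small steps until the stop shows as rising force.

move_arm --steps '[[[0,0,0,0.003,0,0,0],[0,0,0,0.006,0,0,0],[0,0,0,0.009,0,0,0],[0,0,0,0.009,0,0,0]]]'

```text
clock: 9.6
position: [0.4809, -0.1011, 0.0424]
tcp_rot: [[-0.989, 0.148, -0.002], [0.148, 0.989, -0.0], [0.002, -0.0, -1.0]]
force: [1.4, 0.2, -1.4]
gripper_width: 0.0004
finger_force: 0.5
```

move_arm --steps '[[[0,0,0,0.002,0,0,0],[0,0,0,0.004,0,0,0],[0,0,0,0.006,0,0,0],[0,0,0,0.006,0,0,0]]]'

```text
clock: 9.93
position: [0.4785, -0.1007, 0.0427]
tcp_rot: [[-0.989, 0.148, 0.005], [0.148, 0.989, -0.001], [-0.005, -0.0, -1.0]]
force: [6.0, -2.0, -4.9]
gripper_width: 0.0004
finger_force: 3.0
```

move_arm --steps '[[[0,0,0,0.002,0,0,0],[0,0,0,0.003,0,0,0],[0,0,0,0.003,0,0,0],[0,0,0,0.003,0,0,0]]]'

```text
clock: 10.27
position: [0.4786, -0.1006, 0.043]
tcp_rot: [[-0.989, 0.148, 0.01], [0.148, 0.989, -0.002], [-0.01, -0.001, -1.0]]
force: [9.5, -2.0, -7.8]
gripper_width: 0.0005
finger_force: 5.0
```

It's at the stop. I'll ease off the lip and lift clear.

move_arm --steps '[[[0,0,0,-0.007,0,0,0],[0,0,0,-0.014,0,0,0],[0,0,0,-0.021,0,0,0],[0,0,0,-0.021,0,0,0],[0,0,0,-0.021,0,-0.02,0],[0,0,0,-0.021,0,-0.05,0],[0,0,0,-0.021,0,-0.085,0],[0,0,0,-0.021,0,-0.12,0],[0,0,0,-0.021,0,-0.155,0],[0,0,0,-0.021,0,-0.18,0],[0,0,0,-0.021,0,-0.18,0]]]'

```text
clock: 11.18
position: [0.4964, -0.1032, 0.2272]
tcp_rot: [[-0.989, 0.147, 0.008], [0.147, 0.989, -0.001], [-0.008, -0.0, -1.0]]
force: [0.3, 0.6, 0.1]
gripper_width: 0.0004
finger_force: 0.0
```

```bash
python3 - <<'E'
from h import *
s=robot.get_state();print(s['position'],s['force'])
c=look("scene"); cv2.imwrite("pics/e.png",cv2.resize(c[0][130:330,130:397],None,fx=3,fy=3,interpolation=cv2.INTER_CUBIC)[:600,:800])
E
```

```text
[ 0.49635321 -0.10318804  0.22722889] [0.27268112 0.64743129 0.13208845]
```

View pics/e.png

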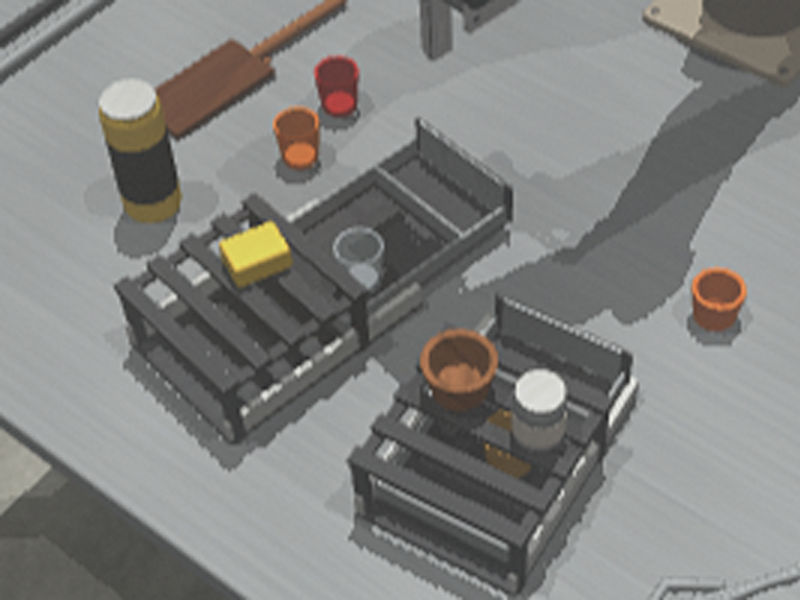

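The mould tray is home and the glass tray is fully out. The tumbler is upright at about (358,258), the bystanders look unmoved, and the hand is clear.

```bash
python3 -c "
from bench import robot
print(robot.close_job())"
```

```text
the job is handed in; nothing more can be done
None
```

I pushed the mould tray home and drew the glass tray out by its lip, each until the force showed it was against its stop; the tumbler is upright, the mould was never touched, the hand is clear, and the job is handed in (no verdict was returned).

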